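# Hold the filler spout over the yolk

### The arm

A 6-joint arm with a two-finger parallel gripper is mounted at the origin on a cart in front of the work surface, level with it; the furniture and walls round the work are solid. World frame = base frame: x ahead of the robot, y to its left, z up, the work surface at z = 0. Lengths are in m, angles in rad, forces in N, time in s.
With the tool pointing down it reaches from about 0.2 to 0.875 m from the base axis. Payload 3.4 kg.
Tool frame: the origin (TCP) lies between the finger pads; the fingertips stand 25 mm ahead of it and the grasp point (between the pads) lies 6 mm ahead of it (r.nose_length is the z of the fingertips in the tool frame, in m); z points along the fingers, y is the line along which they close (so a half turn about z gives the same grasp; the last joint's range is limited). The gripper opens to 94 mm and grips with 3 to 60 N. Pads are 16 mm wide; open, the fingers measure 119 mm over their backs; the gripper's body (75 mm by 177 mm) begins 78 mm behind the grasp point.
Start: joints at [1.03, 0.276, 1.505, -0, 1.361, -0.121], TCP at [0.234, 0.525, 0.23] pointing down, gripper open.
Joint ranges: [-2.89, 2.89], [-0.75, 2.08], [0.22, 2.7], [-1.18, 4.32], [0.11, 2.71], [-2.7, 2.7]. Speed limits (rad/s): [2.57, 2.57, 3.14, 3.14, 3.14, 3.14].

### API

Orientations are given as a unit quaternion [w, x, y, z].
In Python, from plant import r, gripper_to, inverse_kinematics, vision, models, telemetry gives the robot as it stands. Calls block until the motion is done:
- r.move_to(position, orientation): joint-space move of the TCP to a pose.
- r.move_l(position, rot=None, vel=0.15, guard=None): straight line of the TCP; rot=None keeps the orientation; vel is the mean speed in m/s. With guard (N) it stops when the force on the tool has changed by that much, and returns True; else False.
- r.movej(angles): joint-space move.
- gripper_to(opening, f_grip=None): finger opening in m; f_grip is the grip in N (None keeps the last); returns when the fingers have stopped.
- r.hold(seconds).
- inverse_kinematics(position, orientation): joint angles nearest the present ones, or None.
- vision.snapshot(name): name is "scene" or "top"; returns the picture (480x640x3 uint8, red, green, blue); there is no depth.
- vision.get_calibration(name): a dict with "fx", "fy", "cx", "cy" (pixels), "position" and "orientation" of the camera in the world. Camera axes: x right, y down, z forward; pixel columns grow to the right and rows downward; lengths in m; the calibration is good to about 2 mm. A picture is of the moment at which its call begins. get_calibration takes no time and is no camera call.
A pose or a line that the arm cannot do raises r.PlanningError and nothing moves.
- r.sign_off(): hands the job in; it is judged then, once.
Trained networks look in the newest picture that a camera, given by its name, has taken for a name from the list of things; names that differ only in an ending like _2 or _b are one class to them, and where a whole thing is asked for, a point or a joint stands for the part that bears it (a point fixed in the world has none). Each returns a list of dicts, best first, with "score" (0 to 1); they miss things now and then, are a little off and sometimes report something else, mostly with a low value. They report only what shows in the picture. A call takes as long as a camera call.
- models.boxes_of(thing, camera): "at" ([x, y, z] in m, in world coordinates, good to about 4 mm: the middle of the surface that is visible of it).
- models.regions_of(thing, camera): "pixels" (480x640 bool, what is visible of it).
- models.mark_of(thing, camera): "at" ([x, y, z] in m, in world coordinates, good to about 4 mm: a listed point, or the origin of a listed thing).
Readings, each from a call of its own:
- telemetry.current_t(): time.
- telemetry.current_joints(): joint angles.
- telemetry.current_dq(): joint speeds.
- telemetry.current_joint_efforts(): joint torques, N m.
- telemetry.current_ee_pos(): TCP position.
- telemetry.current_tool_rot(): TCP orientation.
- telemetry.current_wrist_force(): force on the tool from outside, world axes, zero at the start.
- telemetry.current_torque(): the same for the moment, N m.
- telemetry.current_opening(): finger opening in m.
- telemetry.current_finger_force(): force on a finger pad.
Only numpy, scipy, OpenCV 4.12 (cv2) and the standard library are available. Lean on these libraries where they do the work, as an engineer would, in place of code of your own. Each camera call takes 0.05 s, during which the arm holds its last target. There are 200 camera calls.

### The job

The yolk is to be thinned with water for egg wash: with one fingertip, push the spring-return spout of the bench filler round sideways until its outlet is over the middle of the glass bowl of yolk, and finish while still holding it there against its spring. Just push the spout, never pinch it between two fingers, and leave the bowl and the other things on the worktop where they stand.

Things in the scene. Friction and masses are not known exactly. Their poses are not given: they have to be found in the camera images.
- filler: steel bench water filler, fixed: base plate 100x100x12 mm, round column 30 mm thick (at most 60 mm at its foot, 44 mm at the swivel hub), 215 mm high, with a thin inlet pipe down its rear; origin under the column axis on the worktop. Its front is -x of its own frame, z up
- pivot (a point): point on the upright swivel axis of the spout, at the mid height of the spout's arm (190 mm above the worktop)
- spout (a joint): angle of the spout, rad. 0: it points to the filler's own -x (its rest position); positive turns anticlockwise seen from above (the spout end goes to the filler's -y); range -1.6 to 1.6. A spring (0.5 N m per rad, friction 0.02 N m, damped) drives it back to 0 from either side, so it follows the finger back
- outlet (a point): centre of the outlet opening at the spout's end: black round nozzle 23 mm across, facing down, 180 mm from the swivel axis, 138 mm above the worktop
- spout_mid (a point): point on the centre line of the spout's level arm, 120 mm from the swivel axis. The arm is a straight level steel bar, 16 mm wide and 24 mm high (178 to 202 mm above the worktop), running from the hub (radius 22 mm) to the nozzle; a finger can push anywhere on its upright sides
- yolk_bowl: small loose glass bowl with yellow beaten yolk, 116 mm across, 44 mm high; origin at the centre of its underside. It stands about 180 mm from the swivel axis, on either side of the spout's rest position, 0.3 to 1.2 rad from it
- drum_cornflour: loose yellow drum with white lid, 75 mm across, 96 mm high; origin at the centre of its underside; bystander, below the spout
- jar_dill: loose spice jar with grey cap and green contents, 45 mm across, 92 mm high; origin at the centre of its underside; bystander, below the spout
- mortar: loose white mortar with pestle, 88 mm across, 103 mm high; origin at the centre of its underside; bystander, below the spout

How it is judged:
By the outcome, as a careful person would: the job done as asked, in the order asked, and still so for the second after the job is handed in, while the arm keeps its last pose, push and grip.
It also fails if it takes over 45 s, if anything falls off the work surface, if the arm or the gripper's body presses on something with over 40 N, if the wrist force passes 120 N, or if a joint passes its speed limit or range.

## Working session

There is one attempt and no reset: what is moved stays moved. The work goes in short steps, each a Python script; the robot and the scene stay as the last script left them, time stands still between calls to the robot, and variables do not carry over. Pictures are saved under pics/ and viewed, at most 10 in all, crops included, and the job is handed in when it is done.

```bash
mkdir -p pics; python3 - <<'E'
from plant import *
import cv2, numpy as np
for c in ("scene","top"):
    im=vision.snapshot(c); cv2.imwrite(f"pics/{c}0.png",im[:,:,::-1])
    print(c,vision.get_calibration(c))
    for n in ("filler","pivot","outlet","spout_mid","yolk_bowl","drum_cornflour","jar_dill","mortar"):
        print(n,[(np.round(d["at"],3).tolist(),round(d["score"],2)) for d in models.mark_of(n,c)[:2]])
print(telemetry.current_t(), r.nose_length, telemetry.current_tool_rot())
E
```

```text
scene {'fx': 456.0312249821452, 'fy': 456.0312249821452, 'cx': 322.40328420399135, 'cy': 243.9050712499169, 'position': array([ 0.2238096 , -0.53380918,  0.73034415]), 'orientation': array([-0.34957936,  0.87497776, -0.30980762,  0.12738693])}
filler [([0.691, -0.08, -0.002], 0.97), ([0.507, -0.088, 0.14], 0.25)]
pivot [([0.692, -0.078, 0.19], 0.81)]
outlet [([0.506, -0.09, 0.139], 0.73)]
spout_mid [([0.568, -0.083, 0.19], 0.7)]
yolk_bowl [([0.528, -0.159, 0.005], 0.84)]
drum_cornflour [([0.524, -0.015, 0.002], 0.55)]
jar_dill []
mortar [([0.594, 0.068, -0.0], 0.83)]
top {'fx': 530.034951379619, 'fy': 530.034951379619, 'cx': 318.33812973305527, 'cy': 240.5307345339342, 'position': array([ 0.52598363, -0.09290081,  1.02931746]), 'orientation': array([ 0.02594117, -0.70664703,  0.70673588, -0.02239245])}
filler [([0.695, -0.077, -0.004], 0.66)]
pivot [([0.692, -0.081, 0.194], 0.85)]
outlet [([0.509, -0.088, 0.136], 0.63)]
spout_mid [([0.572, -0.086, 0.19], 0.58)]
yolk_bowl [([0.526, -0.162, 0.001], 0.85)]
drum_cornflour [([0.526, -0.012, -0.005], 0.72)]
jar_dill [([0.614, -0.242, 0.002], 0.85)]
mortar [([0.591, 0.064, 0.001], 0.81)]
0.9 0.025 [2.84903349e-05 2.08377140e-01 9.78048546e-01 9.06727831e-05]
```

View pics/scene0.png

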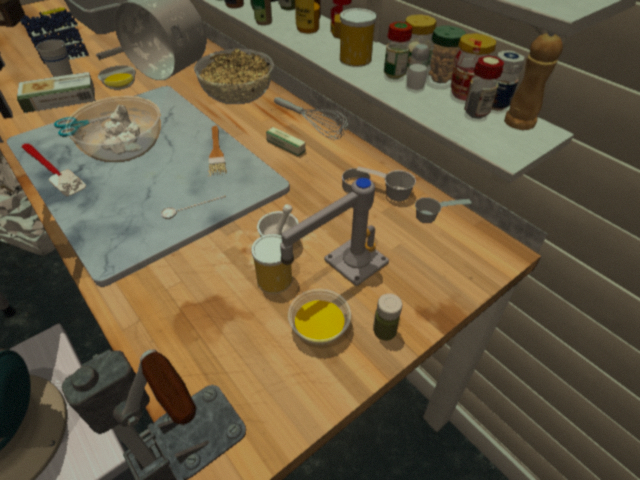

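View pics/top0.png

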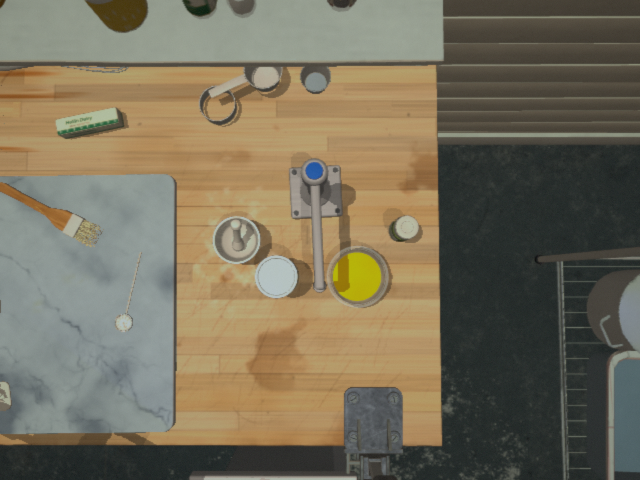

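The networks agree with the pictures. In the top view the spout runs from (315,172) to (320,287) and the bowl is at (359,276), on the -y side. The drum and mortar are on the +y side and lower than the arm. I'll push from the +y side with the back of one finger, gripper closed.

```bash
cat > h.py <<'E'
from plant import *
import numpy as np, json
def marks(n,k=3,cams=("scene","top"),minscore=.4):
    out=[]
    for c in cams:
        for _ in range(k):
            vision.snapshot(c)
            m=[d for d in models.mark_of(n,c) if d["score"]>minscore]
            if m: out.append(np.array(m[0]["at"]))
    return np.array(out)
u=lambda f:np.array([-np.cos(f),-np.sin(f),0]); t=lambda f:np.array([np.sin(f),-np.cos(f),0])
def tcp(piv,f,rad,gap,z,off=0.0205): 
    p=piv+rad*u(f)-t(f)*(off+gap); p[2]=z; return p
def quat(f,flip): 
    a=f/2+(np.pi/2 if flip else 0); return np.array([0,np.cos(a),np.sin(a),0])
ang=lambda piv,p:np.arctan2(piv[1]-p[1],piv[0]-p[0])
E
python3 - <<'E'
from h import *
P={}
for n in ("pivot","outlet","yolk_bowl"):
    m=marks(n); P[n]=np.median(m,0).tolist(); print(n,P[n],m.std(0).round(4))
piv=np.array(P["pivot"]); P["f0"]=ang(piv,P["outlet"]); P["f1"]=ang(piv,P["yolk_bowl"])
print(P["f0"],P["f1"],np.hypot(*(piv-P["yolk_bowl"])[:2]))
json.dump(P,open("P.json","w"))
fm=P["f1"]
for flip in (0,1):
    for f,g,z in ((P["f0"],.035,.32),(P["f0"],.035,.19),(P["f1"],0,.19)):
        q=inverse_kinematics(tcp(piv,f,.13,g,z),quat(fm,flip)); print(flip,None if q is None else np.round(q,2))
E
```

```text
pivot [0.69075, -0.0804, 0.19090000000000001] [0.0013 0.0026 0.0018]
outlet [0.50895, -0.08815, 0.13835] [0.0013 0.0008 0.0024]
yolk_bowl [0.5265, -0.16175, 0.00085] [0.0012 0.0018 0.0024]
0.042603468312001715 0.45986575561441634 0.1832918028718142
0 [-0.18  0.22  1.37 -0.    1.56  0.93]
0 [-0.18  0.28  1.61 -0.    1.26  0.93]
0 [-0.33  0.3   1.57 -0.    1.27  0.78]
1 [-0.18  0.22  1.37 -0.    1.56 -2.21]
1 [-0.18  0.28  1.61 -0.    1.26 -2.21]
1 [-0.33  0.3   1.57 -0.    1.27 -2.36]
```

```bash
python3 - <<'E'
from h import *
import cv2
P=json.load(open("P.json")); piv=np.array(P["pivot"]); f0,f1=P["f0"],P["f1"]; q=quat(f1,0)
gripper_to(0.0)
p=telemetry.current_ee_pos(); r.move_l([p[0],p[1],.32])
r.move_to(tcp(piv,f0,.13,.035,.32),q)
print(r.move_l(tcp(piv,f0,.13,.035,.19),guard=8))
print(r.move_l(tcp(piv,f1,.13,0,.19),vel=.04,guard=12))
r.hold(.5)
e=telemetry.current_ee_pos(); print(e-tcp(piv,f1,.13,0,.19),telemetry.current_wrist_force(),telemetry.current_opening(),telemetry.current_t())
for n in ("outlet","yolk_bowl","spout_mid"):
    for c in("scene","top"):
        m=marks(n,3,(c,),.2); print(n,c,m.round(4).tolist())
for c in("scene","top"):
    im=vision.snapshot(c); cv2.imwrite(f"pics/{c}1.png",im[:,:,::-1])
    v,w=(200,170) if c=="scene" else (220,130)
    cv2.imwrite(f"pics/{c}1c.png",cv2.resize(im[v-20:v+180,w:w+260,::-1],None,fx=3,fy=3))
E
```

```text
False
False
[-3.80944609e-05  9.44566170e-05 -3.74715136e-05] [0.25070612 2.0351724  0.60635698] 0.00040041621717949803 11.0583
outlet scene [[0.5271, -0.1604, 0.1404], [0.5273, -0.1579, 0.14], [0.5277, -0.1583, 0.1405]]
outlet top []
yolk_bowl scene [[0.5265, -0.1603, 0.0028], [0.5246, -0.1603, -0.0001], [0.5267, -0.1617, 0.0009]]
yolk_bowl top [[0.5275, -0.1623, 0.0019], [0.5276, -0.1606, 0.0021], [0.5268, -0.1619, 0.0029]]
spout_mid scene [[0.5806, -0.1292, 0.1911], [0.582, -0.1318, 0.1901]]
spout_mid top [[0.5258, -0.1594, 0.0021]]
```

View pics/scene1c.png

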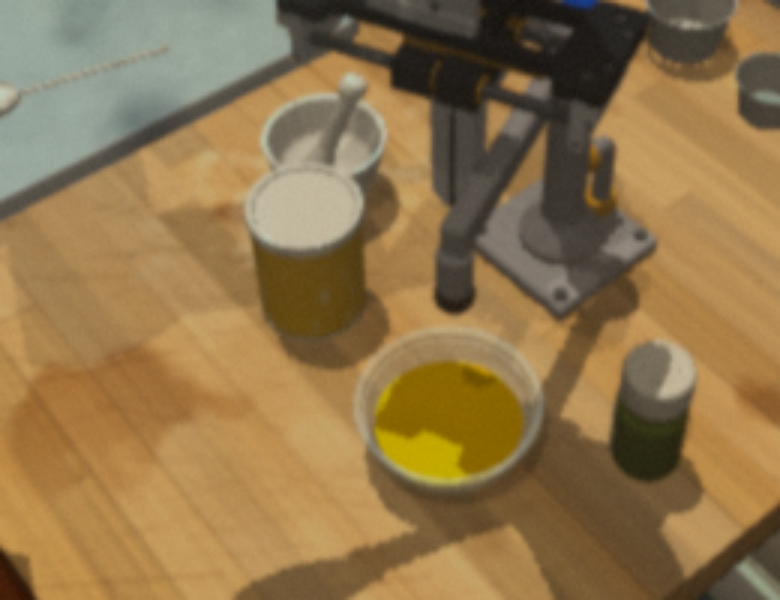

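View pics/top1.png

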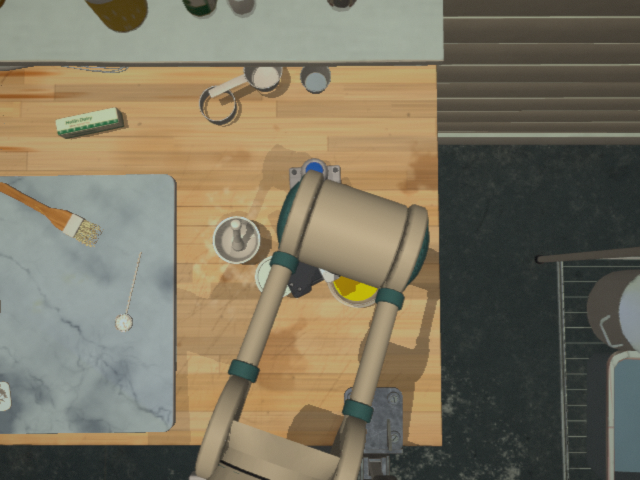

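The scene crop shows the nozzle at (455,297), above the bowl at (450,410). Only one finger's back touches the bar, and the drum, mortar and jar haven't moved. The outlet reads about 2 mm short of the bowl centre in y, so I'll nudge it by 1 mm and hand in.

```bash
python3 - <<'E'
from h import *
P=json.load(open("P.json")); piv=np.array(P["pivot"])
r.move_l(tcp(piv,P["f1"]+.006,.13,0,.19),vel=.02); r.hold(1)
print(marks("outlet",4,("scene",)).mean(0),marks("yolk_bowl",2).mean(0),telemetry.current_wrist_force(),telemetry.current_t())
print(r.sign_off())
E
```

```text
[ 0.528025 -0.159175  0.140925] [ 0.526825 -0.1607    0.001275] [-0.16285719  1.52051575  0.4266719 ] 15.0083
the job is handed in; nothing more can be done
None
```

I handed the job in with one finger still holding the spout against its spring. The outlet measured about 2 mm from the middle of the yolk bowl, within the camera error, and the bowl and the other things showed no sign of having moved; the robot clock read 15 s.

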